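Lift the freshly ironed coaster onto its cooling stand with the spatula

ROBOT

A 6-joint arm with a two-finger parallel gripper is mounted at the origin on the work surface. World frame = base frame: x ahead of the robot, y to its left, z up, the work surface at z = 0. Lengths are in m, angles in rad, forces in N, time in s.
With the tool pointing down it reaches from about 0.3 to 0.875 m from the base axis. Payload 6.4 kg.
Tool frame: the origin (TCP) lies midway between the tips of the shut fingers; the grasp point (between the pads) lies ctrl.grip_point_offset behind it (ctrl.grip_point_offset is the distance from the TCP to the grasp point, in m); z points along the fingers, y is the direction in which the jaws open and shut (so a half turn about z gives the same grasp; the last joint's range is limited). The gripper opens to 85 mm and grips with 20 to 120 N. Pads are 22 mm wide; open, the fingers measure 114 mm over their backs; the gripper's body (76 mm by 85 mm) begins 54 mm behind the grasp point. The pads swing forward as they close: fully open they stand 13 mm farther back than shut.
Start: joints at [-1.408, 0.181, 1.607, -0, 1.354, -0.206], TCP at [0.207, -0.536, 0.201] pointing down, gripper open.
Joint ranges: [-2.99, 2.99], [-0.89, 2.07], [0.3, 2.58], [-1.14, 4.28], [0, 2.63], [-3.12, 3.12]. Speed limits (rad/s): [2.57, 2.57, 3.01, 3.14, 3.14, 3.14].

INTERFACE

Orientations are given as a unit quaternion [w, x, y, z].
In Python, from bench import ctrl, viewer gives the robot as it stands.
- The arm moves only by the shell command python3 -m handwheel 'ROWS' [OPENING]. ROWS is JSON, a list of rows, each an object with "travel": the shift along the tool's x, y, z as a fraction of full scale, a list of three; "dr": the turn, a rotation vector about the tool's x, y, z as a fraction of full scale, a list of three. A call has 1 to 20 rows; each row shifts and turns the pose as measured when the row begins, along the tool's axes as they then stand; what a row does not reach is not made up. Full scale, the value 1, is 150 mm for a shift and 30 degrees for a turn. A row lasts 1/12 s, in which the tool goes at most 41.7 mm and 7.16 degrees, less where a joint would pass 70% of its speed; a pose out of reach is approached as far as the arm can. A call with a number of a shift or a turn outside -1 to 1 is refused whole. A call with a gripper value outside its range is refused whole. OPENING is the opening, from -1 (shut) to 1 (fully open), set as the call begins (- or left out, the last holds). The fingers move at their own pace and stop on an object; the grip force is fixed at half the most. Time passes only in rows, so rows that do not move let the fingers close. It gives the time, the measured TCP pose, the force and the opening at its end, in the units of the state.
- ctrl.get_obs(): the state, without advancing time (a new reading comes with each control period).
- viewer.camera(name): name is "scene" or "top"; returns the picture (384x512x3 uint8, red, green, blue); there is no depth.
- viewer.get_calibration(name): a dict with "camera_matrix" (3x3 intrinsics, pixels), "k1" (the pictures are not rectified: a ray, as slopes to the right and down, at radius r is drawn at 1 + k1 r^2 times it, then the intrinsics apply), "R" (3x3) and "t" (3): a world point X has camera coordinates R X + t. Camera axes: x right, y down, z forward; pixel columns grow to the right and rows downward; lengths in m; the calibration is good to about 2 mm. A picture is of the moment at which its call begins. get_calibration takes no time and is no camera call.
- ctrl.hand_in(): hands the job in, once; it reports no verdict.
The state is a dict: "time_s": time; "q": joint angles; "dq": joint speeds; "joint_efforts": joint torques, N m; "eef_pos": TCP position; "eef_rot": TCP orientation; "wrist_force": force on the tool from outside, world axes, zero at the start; "torque": the same for the moment, N m; "opening": opening from 0.0 (shut) to 1.0 (fully open).
Only numpy, scipy, OpenCV 4.12 (cv2) and the standard library are available. Lean on these libraries where they do the work, as an engineer would, in place of code of your own. Each camera call takes 0.05 s, during which the arm holds its last target. There are 200 camera calls.

TASK

The wooden coaster has just had a picture ironed onto it and is too hot for the gripper to touch. Slide the spatula's blade under it, carry it level to the clear acrylic stand and lower it onto the middle of the stand, so that it is standing on the deck before you draw the blade out; then lay the spatula flat on the desk and let go. Leave the mug, the stapler and the bin where they are.

Things in the scene. Friction and masses are not known exactly. Their poses are not given: they have to be found in the camera images.
- spatula: Loose steel spatula, 0.22 kg, lying flat: slotted blade 175 x 74 x 3 mm with a black bridge handle above its rear part on two posts 10 mm thick at x = -113 and -57 mm. Origin: blade's underside, middle of its clear front part (height 0 on the desk); x to the nose, z up; blade from x = -130 to +45 mm. Starts with the nose away from the robot, x within 20 degrees of the robot's +x.
- spatula_nose (a point): Middle of the blade's nose edge, on the underside, 45 mm ahead of the spatula's origin.
- spatula_handle (a point): Middle of the spatula's handle, at x = -85 mm, 71 mm above the blade's underside: a straight bar along the spatula's x, 76 mm long, 22 mm wide (y) and 26 mm high (58 to 84 mm above the blade's underside). 97 mm of clear blade reaches ahead of the front post.
- coaster: Loose wooden coaster, 0.14 kg: board 100 (x) x 120 (y) x 10 mm on two runners 10 mm high, 12 mm wide, along its 100 mm edges; 20 mm high in all. Between them a tunnel for the blade, 96 mm wide, 10 mm high, open at both ends, along x. Origin: centre, at the runners' underside (height 0 on the desk); z up. Starts with one tunnel end to the robot, x within 20 degrees of the robot's +x.
- stand: Clear acrylic stand fixed to the desk: a square deck 150 by 150 mm and 6 mm thick on four steel legs near its corners; the flat top is 45 mm above the desk, with no rim. Origin: on the desk under the deck's centre; z up; x and y along the deck's edges, x within about 20 degrees of the robot's +x.
- mug: Bystander: steel mug with a closed black hinged lid, 84 mm in diameter and 112 mm high, handle to its +y (reaching 73 mm from the axis). Origin: centre of its underside.
- stapler: Bystander: blue plastic stapler lying on the desk, 145 mm long (x), 38 mm wide, about 60 mm high. Origin: centre of its underside.
- bin: Bystander: round grey desk bin with a flap in its side, 176 mm in diameter and 180 mm high. Origin: centre of its underside.
There are look-alikes about, which are no part of the job. Of the things shaped like the spatula, the steel one is meant.

How it is judged:
By the outcome, as a careful person would: the job done as asked, in the order asked, and still so for the second after the job is handed in, with the robot touching nothing.
It also fails if it takes over 70 s, if anything falls off the work surface, if the arm or the gripper's body presses on something with over 40 N, if the wrist force passes 120 N, or if a joint passes its speed limit or range.

## Working session

There is one attempt and no reset: what is moved stays moved. The work goes in short steps, Python scripts to look and compute and a shell command to move; the robot and the scene stay as the last step left them, time stands still between calls to the robot, and variables do not carry over. Pictures are saved under pics/ and viewed, about 8 in all and at most 12, crops included, and the job is handed in when it is done.

```bash
mkdir -p pics; ls
python3 - <<'E'
from bench import ctrl, viewer
import cv2
print(ctrl.get_obs(), ctrl.grip_point_offset)
for n in("scene","top"):
    cv2.imwrite(f"pics/{n}0.png",viewer.camera(n)[:,:,::-1]); print(n,viewer.get_calibration(n))
E
```

```text
pics
{'time_s': 0.0, 'q': array([-1.40827590e+00,  1.81565698e-01,  1.60799141e+00,  1.06575192e-05,
        1.35380819e+00, -2.06331585e-01]), 'dq': array([ 0.00130119, -0.00013845,  0.00137662,  0.001542  , -0.00189201,
       -0.00080757]), 'joint_efforts': array([ 1.09689950e-03, -4.44875193e+01, -3.51334727e+01, -3.40216184e-04,
        9.20865306e-03,  1.68618749e-05]), 'eef_pos': array([ 0.20721693, -0.53572026,  0.20027836]), 'eef_rot': array([-8.85992031e-04,  9.83041498e-01,  1.83381100e-01,  2.46153041e-05]), 'wrist_force': array([-0.00994761, -0.11464003, -0.34095534]), 'torque': array([ 0.01063108, -0.02679866,  0.03267889]), 'opening': 1.000392105089593} 0.0187
scene {'camera_matrix': array([[367.05883385,   0.        , 256.65825902],
       [  0.        , 367.05883385, 192.70628668],
       [  0.        ,   0.        ,   1.        ]]), 'k1': -0.11743880893056512, 'R': array([[ 0.53374922,  0.84553486,  0.01351208],
       [ 0.54669978, -0.33282924, -0.7683385 ],
       [-0.64515977,  0.41748713, -0.63990106]]), 't': array([-0.23452532, -0.26309394,  1.88419621])}
top {'camera_matrix': array([[426.64518814,   0.        , 256.51386489],
       [  0.        , 426.64518814, 193.44717162],
       [  0.        ,   0.        ,   1.        ]]), 'k1': -0.0133534636279566, 'R': array([[ 0.02502006, -0.99953739, -0.01729144],
       [-0.99035295, -0.02242461, -0.13674126],
       [ 0.13629025,  0.0205459 , -0.99045587]]), 't': array([-0.07114216,  0.53526152,  1.58046462])}
```

Run:
```python
import cv2
for n in("scene","top"):
    a=cv2.imread(f"pics/{n}0.png"); cv2.imwrite(f"pics/{n}0b.png",cv2.resize(a,(800,600),interpolation=cv2.INTER_CUBIC))
```

```text
(no output)
```

View pics/scene0b.png

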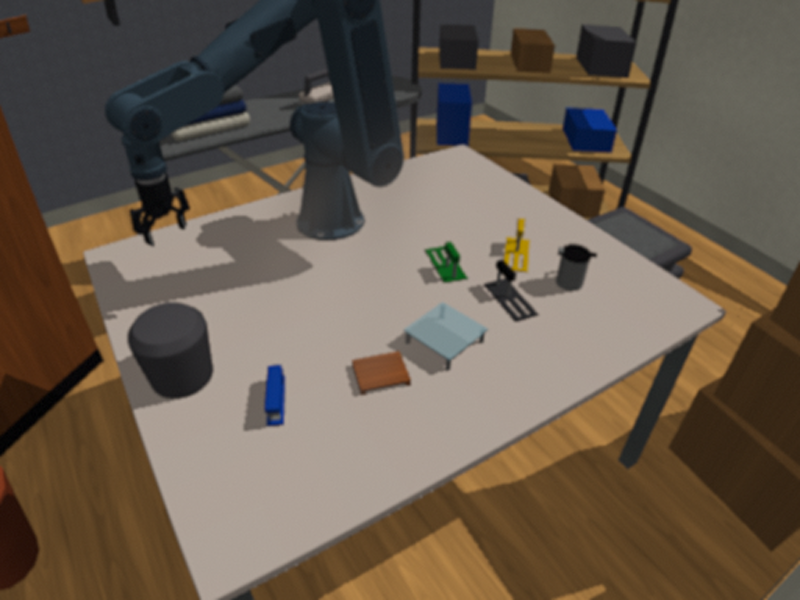

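View pics/top0b.png

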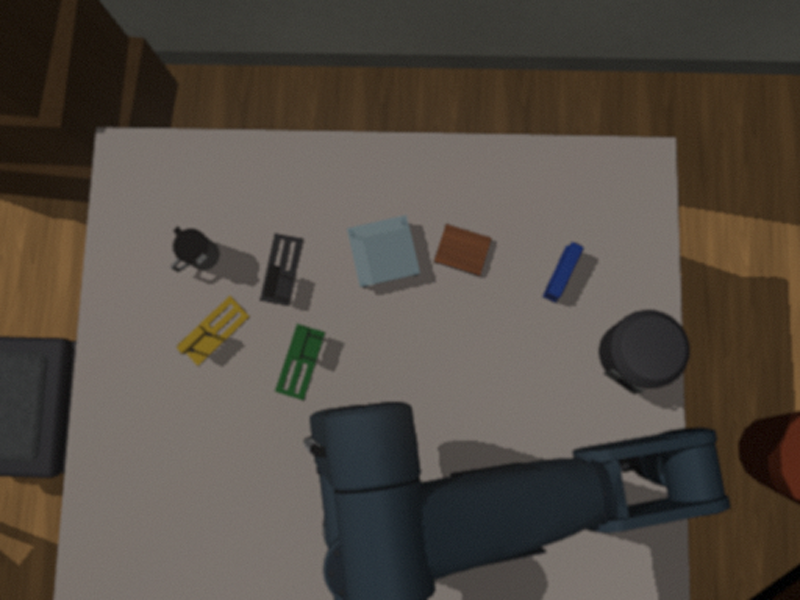

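The scene view shows the steel spatula (dark) by the mug at about (510,290), the stand at (447,332) and the coaster at (381,371). In the top view they are at (282,268), (385,250) and (464,250). The green and yellow ones are the look-alikes. Next, enlarged crops to measure from.

```bash
cat > h.py <<'E'
import numpy as np, cv2
from bench import ctrl, viewer
def crop(img,name,x0,y0,w,h,s):
    c=cv2.resize(img[y0:y0+h,x0:x0+w],None,fx=s,fy=s,interpolation=cv2.INTER_CUBIC)
    c=cv2.convertScaleAbs(c,alpha=1.5,beta=10)
    for i in range(0,w,10): cv2.line(c,(i*s,0),(i*s,4 if i%50 else 12),(0,0,255),1); 
    for i in range(0,h,10): cv2.line(c,(0,i*s),(4 if i%50 else 12,i*s),(0,0,255),1)
    cv2.imwrite(name,c)
def px2w(cam,uv,z):
    c=viewer.get_calibration(cam);K=c["camera_matrix"];R=np.array(c["R"]);t=np.array(c["t"])
    out=[]
    for p in np.atleast_2d(uv):
        d=np.array([(p[0]-K[0,2])/K[0,0],(p[1]-K[1,2])/K[1,1]]);u=d.copy()
        for _ in range(20): u=d/(1+c["k1"]*(u@u))
        r=R.T@np.r_[u,1];o=-R.T@t
        out.append((o+r*(z-o[2])/r[2])[:2])
    return np.array(out)
def w2px(cam,X):
    c=viewer.get_calibration(cam);K=c["camera_matrix"];x=np.atleast_2d(X)@np.array(c["R"]).T+c["t"]
    u=x[:,:2]/x[:,2:];u=u*(1+c["k1"]*(u**2).sum(1,keepdims=True))
    return u*[K[0,0],K[1,1]]+K[:2,2]
E
python3 - <<'E'
from h import *
crop(cv2.imread("pics/top0.png"),"pics/t1.png",160,130,160,80,5)
crop(cv2.imread("pics/scene0.png"),"pics/s1.png",220,160,160,100,5)
E
```

```text
(no output)
```

View pics/t1.png

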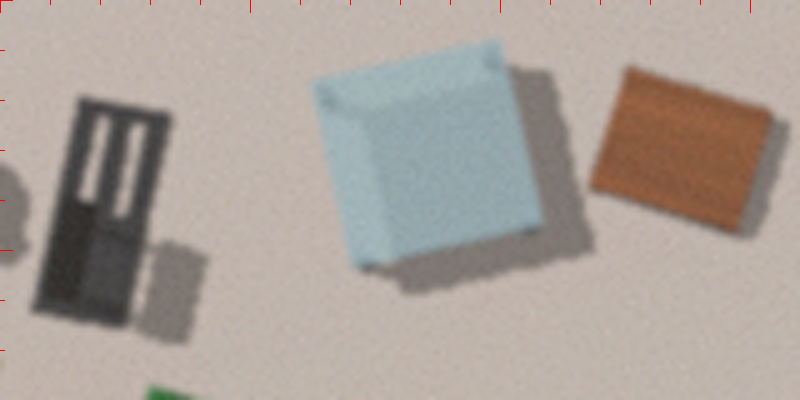

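View pics/s1.png

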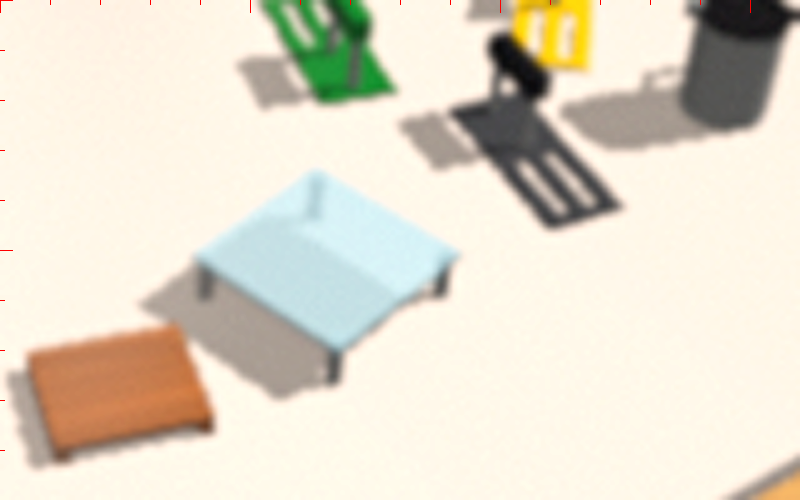

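```bash
cat > m.py <<'E'
from h import *
def fit(pts,z,L,W):
    pass
T=lambda p:(np.array(p,float)+.5)/5-.5+[160,130]
S=lambda p:(np.array(p,float)+.5)/5-.5+[220,160]
for n,cam,p,z in [("spat","top",T([(80,97),(172,114),(127,326),(32,312)]),.003),("stand","top",T([(313,80),(500,40),(543,224),(355,268)]),.045),
  ("coast","top",T([(630,66),(772,110),(740,235),(592,188)]),.02),("spat","scene",S([(622,208),(548,228),(450,112)]),.003),
  ("stand","scene",S([(458,255),(335,350),(197,260),(316,170)]),.045),("coast","scene",S([(212,418),(57,447),(28,352),(178,325)]),.02)]:
    w=px2w(cam,p,z); e=np.roll(w,-1,0)-w
    print(n,cam,w.round(4).tolist(),"mid",w.mean(0).round(4),"len",np.linalg.norm(e,axis=1).round(3),"ang",(np.degrees(np.arctan2(e[:,1],e[:,0]))).round(1))
E
python3 m.py
```

```text
spat top [[0.7109, 0.2655], [0.6987, 0.1921], [0.5298, 0.2195], [0.5391, 0.2942]] mid [0.6196 0.2428] len [0.074 0.171 0.075 0.174] ang [-99.4 170.8  82.9  -9.5]
stand top [[0.7177, 0.0776], [0.7522, -0.065], [0.6094, -0.101], [0.5725, 0.0405]] mid [ 0.663 -0.012] len [0.147 0.147 0.146 0.15 ] ang [ -76.4 -165.8  104.6   14.3]
coast top [[0.7403, -0.1661], [0.7076, -0.2765], [0.6088, -0.2526], [0.6431, -0.1383]] mid [ 0.6749 -0.2084] len [0.115 0.102 0.119 0.101] ang [-106.5  166.4   73.3  -15.9]
spat scene [[0.7109, 0.263], [0.6973, 0.1925], [0.5323, 0.2202]] mid [0.6468 0.2252] len [0.072 0.167 0.184] ang [-101.   170.5   13.5]
stand scene [[0.7173, 0.0748], [0.7508, -0.0675], [0.616, -0.1015], [0.5755, 0.0399]] mid [ 0.6649 -0.0136] len [0.146 0.139 0.147 0.146] ang [ -76.8 -165.8  106.    13.8]
coast scene [[0.7409, -0.1678], [0.7067, -0.2769], [0.6131, -0.2493], [0.6473, -0.1381]] mid [ 0.677 -0.208] len [0.114 0.098 0.116 0.098] ang [-107.4  163.6   72.9  -17.6]
```

Both cameras agree to about 2 mm and the sizes match. These are the estimates:
- **Spatula:** yaw −9.5°, handle at (0.578, 0.250).
- **Coaster:** (0.676, −0.208), yaw −16.5°.
- **Stand:** (0.664, −0.013), yaw 14°.

I'll move above the handle.

```bash
cat >> h.py <<'E'
def err(x,y,z,yaw,pitch=0):
    "remaining move to a tool-down TCP pose, in row units (sum over rows), and the state"
    from scipy.spatial.transform import Rotation as Ro
    o=ctrl.get_obs();q=o["eef_rot"];R=Ro.from_quat([q[1],q[2],q[3],q[0]])
    G=Ro.from_euler("z",yaw,degrees=True)*Ro.from_euler("x",180,degrees=True)
    d=R.inv().apply(np.array([x,y,z])-o["eef_pos"])/.15
    print("t",round(o["time_s"],2),"pos",o["eef_pos"].round(4),"yaw",np.degrees(np.arctan2(*R.as_matrix()[[1,0],0])).round(2),"travel",d.round(3),"dr",np.degrees((R.inv()*G).as_rotvec()/30).round(3),"F",o["wrist_force"].round(2),"M",o["torque"].round(2),"open",round(o["opening"],3))
E
python3 -m handwheel '[{"travel":[0.21,-0.2,0],"dr":[0,0,0]},{"travel":[0.21,-0.2,0],"dr":[0,0,0]},{"travel":[0.21,-0.2,0],"dr":[0,0,0]},{"travel":[0.21,-0.2,0],"dr":[0,0,0]},{"travel":[0.21,-0.2,0],"dr":[0,0,0]},{"travel":[0.21,-0.2,0],"dr":[0,0,0]},{"travel":[0.21,-0.2,0],"dr":[0,0,0]},{"travel":[0.21,-0.2,0],"dr":[0,0,0]},{"travel":[0.21,-0.2,0],"dr":[0,0,0]},{"travel":[0.21,-0.2,0],"dr":[0,0,0]},{"travel":[0.21,-0.2,0],"dr":[0,0,0]},{"travel":[0.21,-0.2,0],"dr":[0,0,0]},{"travel":[0.21,-0.2,0],"dr":[0,0,0]},{"travel":[0.21,-0.2,0],"dr":[0,0,0]},{"travel":[0.21,-0.2,0],"dr":[0,0,0]},{"travel":[0,0,0],"dr":[0,0,0.2]},{"travel":[0,0,0],"dr":[0,0,0.2]},{"travel":[0,0,0],"dr":[0,0,0.2]},{"travel":[0,0,0],"dr":[0,0,0.2]},{"travel":[0,0,0],"dr":[0,0,0.2]}]' 1
python3 -c "from h import *;err(.578,.25,.15,-9.4)"
```

```text
time_s: 1.77
eef_pos: [0.4713, 0.0413, 0.1949]
eef_rot: [-0.004, 0.996, -0.087, -0.003]
wrist_force: [0.2, -0.4, -0.6]
opening: 0.997
t 1.77 pos [0.4713 0.0413 0.1949] yaw -9.96 travel [ 0.462 -1.491  0.308] dr [-0.015  0.013 -0.019] F [ 0.24 -0.44 -0.57] M [-0.   -0.04 -0.05] open 0.997
```

```bash
python3 -m handwheel '[{"travel":[0.06,-0.19,0.04],"dr":[0,0,0]},{"travel":[0.06,-0.19,0.04],"dr":[0,0,0]},{"travel":[0.06,-0.19,0.04],"dr":[0,0,0]},{"travel":[0.06,-0.19,0.04],"dr":[0,0,0]},{"travel":[0.06,-0.19,0.04],"dr":[0,0,0]},{"travel":[0.06,-0.19,0.04],"dr":[0,0,0]},{"travel":[0.06,-0.19,0.04],"dr":[0,0,0]},{"travel":[0.06,-0.19,0.04],"dr":[0,0,0]},{"travel":[0,0,0],"dr":[0,0,0]},{"travel":[0,0,0],"dr":[0,0,0]}]'
python3 - <<'E'
from h import *
err(.578,.25,.15,-9.4)
crop(viewer.camera("top")[:,:,::-1],"pics/t2.png",140,120,100,100,6)
E
```

```text
time_s: 2.6
eef_pos: [0.5847, 0.2624, 0.14]
eef_rot: [-0.003, 0.996, -0.092, -0.006]
wrist_force: [1.6, -0.6, 0.6]
opening: 1.001
t 2.6 pos [0.5847 0.2624 0.14  ] yaw -10.53 travel [-0.03   0.089 -0.067] dr [-0.008  0.025 -0.038] F [ 1.63 -0.58  0.65] M [ 0.07  0.02 -0.02] open 1.001
```

View pics/t2.png

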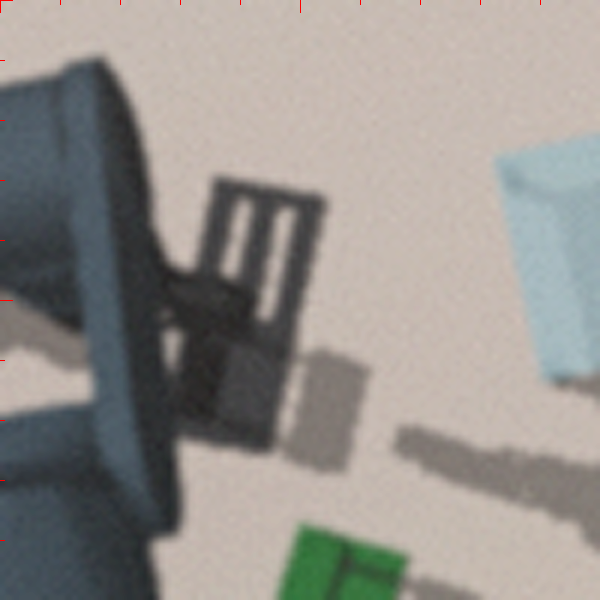

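The picture shows the gripper above the handle: fingers at about (210,300), handle around (200,370). I'll centre it, descend and grip.

```bash
python3 -m handwheel '[{"travel":[-0.03,0.089,0],"dr":[0,0,-0.03]},{"travel":[0,0,0],"dr":[0,0.02,0]},{"travel":[0,0,0],"dr":[0,0,0]},{"travel":[0,0,0.1],"dr":[0,0,0]},{"travel":[0,0,0.1],"dr":[0,0,0]},{"travel":[0,0,0.1],"dr":[0,0,0]},{"travel":[0,0,0.1],"dr":[0,0,0]},{"travel":[0,0,0.08],"dr":[0,0,0]},{"travel":[0,0,0],"dr":[0,0,0]},{"travel":[0,0,0],"dr":[0,0,0]}]'
python3 -c "from h import *;err(.578,.25,.052,-9.4)"
```

```text
time_s: 3.48
eef_pos: [0.5793, 0.2459, 0.0703]
eef_rot: [-0.003, 0.996, -0.089, 0.003]
wrist_force: [0.2, 0.6, 1.3]
opening: 0.998
t 3.48 pos [0.5793 0.2459 0.0703] yaw -10.24 travel [-0.014 -0.025  0.122] dr [-0.014 -0.011 -0.028] F [0.17 0.57 1.31] M [-0.02 -0.02 -0.02] open 0.998
```

```bash
python3 -m handwheel '[{"travel":[-0.01,-0.02,0.06],"dr":[0,0,-0.03]},{"travel":[0,-0.01,0.06],"dr":[-0.014,-0.011,0]},{"travel":[0,0,0],"dr":[0,0,0]},{"travel":[0,0,0],"dr":[0,0,0]}]'
python3 -c "from h import *;err(.578,.25,.052,-9.4)"
```

```text
time_s: 3.82
eef_pos: [0.5804, 0.2514, 0.0533]
eef_rot: [-0.0, 0.997, -0.081, 0.002]
wrist_force: [0.2, -0.3, -0.4]
opening: 1.002
t 3.82 pos [0.5804 0.2514 0.0533] yaw -9.29 travel [-0.015  0.012  0.009] dr [-0.001 -0.007  0.004] F [ 0.21 -0.3  -0.43] M [ 0.02 -0.06 -0.01] open 1.002
```

```bash
python3 -m handwheel '[{"travel":[-0.01,0.01,0.009],"dr":[0,0,0]},{"travel":[0,0,0],"dr":[0,0,0]},{"travel":[0,0,0],"dr":[0,0,0]},{"travel":[0,0,0],"dr":[0,0,0]},{"travel":[0,0,0],"dr":[0,0,0]},{"travel":[0,0,0],"dr":[0,0,0]},{"travel":[0,0,0],"dr":[0,0,0]},{"travel":[0,0,0],"dr":[0,0,0]},{"travel":[0,0,0],"dr":[0,0,0]},{"travel":[0,0,0],"dr":[0,0,0]}]' -1
python3 -c "from h import *;err(.578,.25,.052,-9.4)"
```

```text
time_s: 4.65
eef_pos: [0.5794, 0.2507, 0.0534]
eef_rot: [-0.001, 0.997, -0.081, 0.003]
wrist_force: [-0.1, 0.5, 0.6]
opening: 0.193
t 4.65 pos [0.5794 0.2507 0.0534] yaw -9.27 travel [-0.008  0.006  0.009] dr [-0.004 -0.01   0.004] F [-0.13  0.5   0.57] M [ 0.03  0.06 -0.01] open 0.193
```

```bash
python3 -m handwheel '[{"travel":[0,0,-0.06],"dr":[0,0,0]},{"travel":[0,0,-0.1],"dr":[0,0,0]},{"travel":[0,0,-0.12],"dr":[0,0,0]},{"travel":[0,0,-0.12],"dr":[0,0,0]},{"travel":[0,0,-0.12],"dr":[0,0,0]},{"travel":[0,0,-0.12],"dr":[0,0,0]},{"travel":[0,0,-0.1],"dr":[0,0,0]},{"travel":[0,0,-0.06],"dr":[0,0,0]},{"travel":[0,0,-0.04],"dr":[0,0,0]},{"travel":[0,0,0],"dr":[0,0,0]}]'
python3 - <<'E'
from h import *
err(.475,-.148,.175,-16.5)
a=viewer.camera("top")[:,:,::-1];b=viewer.camera("scene")[:,:,::-1]
crop(np.hstack([a[110:210,140:240],b[130:230,270:370]]),"pics/c3.png",0,0,200,100,4)
E
```

```text
time_s: 5.48
eef_pos: [0.5751, 0.2492, 0.1847]
eef_rot: [0.001, 0.997, -0.081, -0.002]
wrist_force: [-0.1, -0.2, -2.0]
opening: 0.191
t 5.48 pos [0.5751 0.2492 0.1847] yaw -9.28 travel [-0.231  2.721  0.072] dr [0.005 0.006 0.241] F [-0.13 -0.16 -2.04] M [ 0.06  0.02 -0.03] open 0.191
```

View pics/c3.png

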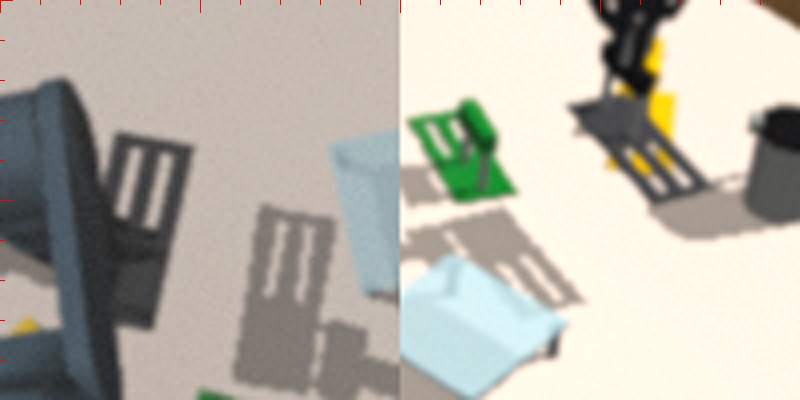

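The spatula is held and looks level, and the wrist reads −2 N. Next, its pose in the hand.

Run:
```python
from h import *
T=lambda p:(np.array(p,float)+.5)/4-.5+[140,110]
S=lambda p:(np.array(p,float)-[400,0]+.5)/4-.5+[270,130]
for cam,p in(("top",T([(118,132),(193,147),(153,328)])),("scene",S([(714,188),(653,204),(568,104)]))):
    w=px2w(cam,p,.1343);e=np.diff(w,axis=0);n=w[:2].mean(0)
    a=np.radians(-9.3);d=n-[.5751,.2492];print(cam,w.round(4).tolist(),np.degrees(np.arctan2(e[:,1],e[:,0])),np.linalg.norm(e,axis=1),"nose rel tcp",d@[np.cos(a),np.sin(a)],d@[-np.sin(a),np.cos(a)])
```

```text
top [[0.7024, 0.2617], [0.6898, 0.1926], [0.5235, 0.2206]] [-100.33178402  170.44261165] [0.07015518 0.16865903] nose rel tcp 0.12299082080116644 -0.002205612439919187
scene [[0.7097, 0.2572], [0.6975, 0.187], [0.5181, 0.2252]] [-99.81123669 167.99079861] [0.07122729 0.18347167] nose rel tcp 0.13117907532855722 -0.005963300256597508
```

```bash
cat >> h.py <<'E'
def tri(pt,ps):
    from scipy.optimize import least_squares
    return least_squares(lambda X:np.r_[(w2px("top",X)-pt).ravel(),(w2px("scene",X)-ps).ravel()],[.6,0,.1])
E
python3 - <<'E'
from h import *
T=lambda p:(np.array(p,float)+.5)/4-.5+[140,110]
S=lambda p:(np.array(p,float)-[400,0]+.5)/4-.5+[270,130]
for a,b in zip([(118,132),(193,147)],[(714,188),(653,204)]):
    r=tri(T(a),S(b));print(r.x.round(4),r.fun.round(2))
T=lambda p:(np.array(p,float)+.5)/5-.5+[160,130]
S=lambda p:(np.array(p,float)+.5)/5-.5+[220,160]
for a,b in zip([(80,97),(172,114)],[(622,208),(548,228)]):
    r=tri(T(a),S(b));print("before",r.x.round(4),r.fun.round(2))
E
```

```text
[0.7042 0.2633 0.1282] [-0.06 -0.05 -0.09  0.02]
[0.6914 0.1938 0.1275] [ 0.02  0.02  0.03 -0.01]
before [0.7105 0.265  0.0021] [ 0.18  0.14  0.24 -0.05]
before [0.6982 0.1917 0.0041] [ 0.05  0.04  0.07 -0.01]
```

The blade's nose droops about 3° in the grip, so I'll raise the nose with the tool pitch. Now carry it to the staging pose in front of the coaster.

```bash
python3 -m handwheel '[{"travel":[0,0.06,0],"dr":[0,0.02,0]},{"travel":[0,0.1,0],"dr":[0,0.02,0]},{"travel":[-0.02,0.14,0],"dr":[0,0.02,0]},{"travel":[-0.02,0.16,0],"dr":[0,0.02,0]},{"travel":[-0.02,0.16,0],"dr":[0,0.02,0]},{"travel":[-0.02,0.16,0],"dr":[0,0,0]},{"travel":[-0.02,0.16,0],"dr":[0,0,0]},{"travel":[-0.02,0.16,0],"dr":[0,0,0]},{"travel":[-0.02,0.16,0],"dr":[0,0,0]},{"travel":[-0.02,0.16,0],"dr":[0,0,0]},{"travel":[-0.02,0.16,0],"dr":[0,0,0]},{"travel":[-0.02,0.16,0],"dr":[0,0,0]},{"travel":[-0.02,0.16,0],"dr":[0,0,0]},{"travel":[-0.02,0.16,0],"dr":[0,0,0]},{"travel":[0,0.16,0],"dr":[0,0,0.04]},{"travel":[0,0.16,0],"dr":[0,0,0.06]},{"travel":[0,0.14,0],"dr":[0,0,0.06]},{"travel":[0,0.1,0],"dr":[0,0,0.05]},{"travel":[0,0.06,0],"dr":[0,0,0.03]},{"travel":[0,0,0],"dr":[0,0,0]}]'
python3 -c "from h import *;err(.4785,-.1495,.1,-16.5)"
```

```text
time_s: 7.25
eef_pos: [0.4416, -0.1632, 0.1583]
eef_rot: [0.006, 0.989, -0.145, 0.007]
wrist_force: [-0.3, -0.2, -3.3]
opening: 0.19
t 7.25 pos [ 0.4416 -0.1632  0.1583] yaw -16.68 travel [ 0.204 -0.162  0.39 ] dr [ 0.018 -0.028 -0.006] F [-0.29 -0.2  -3.34] M [ 0.04  0.02 -0.  ] open 0.19
```

```bash
python3 -m handwheel '[{"travel":[0.05,-0.04,0.04],"dr":[0.02,0.03,0]},{"travel":[0.06,-0.04,0.08],"dr":[0,0.03,0]},{"travel":[0.05,-0.04,0.1],"dr":[0,0.02,0]},{"travel":[0.04,-0.04,0.08],"dr":[0,0,0]},{"travel":[0,0,0.06],"dr":[0,0,0]},{"travel":[0,0,0],"dr":[0,0,0]},{"travel":[0,0,0],"dr":[0,0,0]}]'
python3 - <<'E'
from h import *
err(.4785,-.1495,.06,-16.5)
a=viewer.camera("top")[:,:,::-1];b=viewer.camera("scene")[:,:,::-1]
cv2.imwrite("pics/top4.png",a);cv2.imwrite("pics/scene4.png",b)
crop(np.hstack([a[130:230,240:340],b[160:260,195:295]]),"pics/c4.png",0,0,200,100,4)
E
```

```text
time_s: 7.83
eef_pos: [0.4776, -0.1447, 0.1002]
eef_rot: [0.002, 0.989, -0.143, 0.026]
wrist_force: [-0.2, 0.3, -1.9]
opening: 0.185
t 7.83 pos [ 0.4776 -0.1447  0.1002] yaw -16.45 travel [0.001 0.03  0.268] dr [-0.007 -0.101  0.002] F [-0.18  0.26 -1.89] M [0.03 0.05 0.01] open 0.185
```

View pics/c4.png

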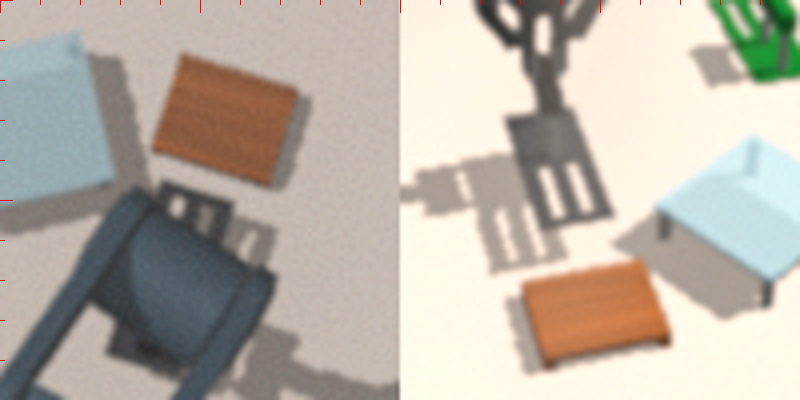

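Run:
```python
from h import *
T=lambda p:(np.array(p,float)+.5)/4-.5+[240,130]
S=lambda p:(np.array(p,float)-[400,0]+.5)/4-.5+[195,160]
o=ctrl.get_obs();a=np.radians(-16.5);B=np.array([[np.cos(a),np.sin(a)],[-np.sin(a),np.cos(a)]])
def show(n,tp,sp):
    X=[]
    for p,q in zip(tp,sp):
        r=tri(T(p),S(q));X.append(r.x);d=r.x-o["eef_pos"];print(n,r.x.round(4),"rel tcp",(B@d[:2]).round(4),d[2].round(4),"res",np.abs(r.fun).max().round(2))
    X=np.array(X);print(" mid",X.mean(0).round(4));return X
show("blade",[(163,184),(235,203),(107,352)],[(613,215),(545,230),(572,108)])
show("coaster",[(182,53),(298,90),(270,187),(153,150)],[(671,340),(548,360),(523,283),(642,260)])
w=px2w("scene",S([(613,215),(545,230),(505,118),(572,108)]),.047);print(np.degrees(np.arctan2(*(w[0]-w[3])[::-1])),np.degrees(np.arctan2(*(w[1]-w[2])[::-1])))
w=px2w("top",T([(182,53),(298,90),(270,187),(153,150)]),.02);print(w.mean(0),[np.degrees(np.arctan2(*v[::-1])).round(1) for v in(w[0]-w[3],w[1]-w[2],w[0]-w[1],w[3]-w[2])])
```

```text
blade [ 0.6054 -0.1463  0.0489] rel tcp [0.1228 0.0351] -0.0518 res 0.23
blade [ 0.5893 -0.2131  0.0491] rel tcp [ 0.1263 -0.0335] -0.0516 res 0.59
blade [ 0.4449 -0.0977  0.0493] rel tcp [-0.045   0.0361] -0.0514 res 0.01
 mid [ 0.5465 -0.1524  0.0491]
coaster [ 0.7416 -0.1655  0.0118] rel tcp [0.2588 0.0554] -0.0889 res 0.22
coaster [ 0.7071 -0.2761  0.0165] rel tcp [ 0.2571 -0.0604] -0.0842 res 0.35
coaster [ 0.6111 -0.2496  0.0163] rel tcp [ 0.1575 -0.0623] -0.0844 res 0.45
coaster [ 0.6443 -0.1373  0.0168] rel tcp [0.1575 0.0548] -0.0839 res 0.17
 mid [ 0.676  -0.2071  0.0153]
-16.556742694002494 -15.468944425492225
[ 0.67460743 -0.20747367] [np.float64(-15.3), np.float64(-15.3), np.float64(73.0), np.float64(73.4)]
```

Level now; the coaster is about 4 mm to the right of the blade's line. I'll shift, then lower to about 4 mm above the desk.

```bash
python3 -m handwheel '[{"travel":[0,0.03,0.04],"dr":[0,0,0]},{"travel":[0,0,0.05],"dr":[0,0,0]},{"travel":[0,0,0.05],"dr":[0,0,0]},{"travel":[0,0,0.05],"dr":[0,0,0]},{"travel":[0,0,0.05],"dr":[0,0,0]},{"travel":[0,0,0.03],"dr":[0,0,0]},{"travel":[0,0,0],"dr":[0,0,0]},{"travel":[0,0,0],"dr":[0,0,0]}]'
python3 -c "from h import *;err(.4785,-.1495,.058,-16.3)"
```

```text
time_s: 8.6
eef_pos: [0.4791, -0.1521, 0.0577]
eef_rot: [0.003, 0.989, -0.144, 0.028]
wrist_force: [-0.7, 0.2, -1.7]
opening: 0.186
t 8.6 pos [ 0.4791 -0.1521  0.0577] yaw -16.57 travel [-0.008 -0.015 -0.003] dr [-0.004 -0.109 -0.009] F [-0.75  0.15 -1.69] M [-0.03  0.1  -0.01] open 0.186
```

```bash
for i in 1 2 3; do echo; done; python3 -m handwheel '[{"travel":[0,-0.015,0.015],"dr":[0,0,0]},{"travel":[0,0,0],"dr":[0,0,0]}]'; python3 -c "from h import *;err(.4785,-.1495,.058,-16.3)"
python3 -m handwheel '[{"travel":[0,0,0.015],"dr":[0,0,0]},{"travel":[0,0,0],"dr":[0,0,0]}]'; python3 -c "from h import *;err(.4785,-.1495,.058,-16.3)"
```

```text
time_s: 8.77
eef_pos: [0.4799, -0.1498, 0.0552]
eef_rot: [0.003, 0.989, -0.144, 0.028]
wrist_force: [0.8, 0.1, -2.5]
opening: 0.184
t 8.77 pos [ 0.4799 -0.1498  0.0552] yaw -16.58 travel [-0.008  0.001 -0.019] dr [-0.004 -0.108 -0.009] F [ 0.85  0.06 -2.54] M [0.04 0.08 0.02] open 0.184
time_s: 8.93
eef_pos: [0.4815, -0.1505, 0.0539]
eef_rot: [0.004, 0.989, -0.144, 0.03]
wrist_force: [-0.2, -0.7, -2.2]
opening: 0.188
t 8.93 pos [ 0.4815 -0.1505  0.0539] yaw -16.55 travel [-0.02  -0.    -0.028] dr [-0.002 -0.115 -0.008] F [-0.21 -0.67 -2.19] M [ 0.04  0.08 -0.02] open 0.188
```

```bash
for k in 1; do python3 -m handwheel '[{"travel":[0,0,0.01],"dr":[0,0,0]},{"travel":[0,0,0],"dr":[0,0,0]}]'; python3 -c "from h import *;err(.4785,-.1495,.058,-16.3)"
python3 -m handwheel '[{"travel":[0,0,0.01],"dr":[0,0,0]},{"travel":[0,0,0],"dr":[0,0,0]}]'; python3 -c "from h import *;err(.4785,-.1495,.058,-16.3)"; done | grep ^t
```

```text
time_s: 9.1
t 9.1 pos [ 0.4827 -0.1509  0.0537] yaw -16.54 travel [-0.028 -0.001 -0.03 ] dr [-0.001 -0.119 -0.008] F [-0.28 -0.14 -1.93] M [ 0.05  0.07 -0.  ] open 0.186
time_s: 9.27
t 9.27 pos [ 0.4832 -0.1512  0.0536] yaw -16.52 travel [-0.031 -0.002 -0.031] dr [-0.    -0.12  -0.007] F [-0.83 -0.24 -1.71] M [ 0.01  0.11 -0.02] open 0.185
```

Desk contact is at TCP z ≈ 0.0537. Raise 4 mm and start inserting.

```bash
python3 -m handwheel '[{"travel":[-0.01,0,-0.03],"dr":[0,-0.012,0]},{"travel":[0,0,0],"dr":[0,0,0]},{"travel":[0,0,0],"dr":[0,0,0]}]'; python3 -c "from h import *;err(.5963,-.1842,.058,-16.3)"
```

```text
time_s: 9.52
eef_pos: [0.4808, -0.1503, 0.0579]
eef_rot: [0.004, 0.989, -0.144, 0.027]
wrist_force: [-0.5, -0.0, -1.8]
opening: 0.191
t 9.52 pos [ 0.4808 -0.1503  0.0579] yaw -16.51 travel [ 0.802 -0.002  0.043] dr [-0.001 -0.105 -0.007] F [-0.53 -0.03 -1.78] M [ 0.03  0.04 -0.01] open 0.191
```

```bash
python3 -m handwheel '[{"travel":[0.04,0,0.002],"dr":[0,0,0]},{"travel":[0.05,0,0.0025],"dr":[0,0,0]},{"travel":[0.05,0,0.0025],"dr":[0,0,0]},{"travel":[0.05,0,0.0025],"dr":[0,0,0]},{"travel":[0.05,0,0.0025],"dr":[0,0,0]},{"travel":[0.05,0,0.0025],"dr":[0,0,0]},{"travel":[0.04,0,0.002],"dr":[0,0,0]},{"travel":[0,0,0],"dr":[0,0,0]}]'
python3 - <<'E'
from h import *
err(.5963,-.1842,.058,-16.3)
a=viewer.camera("top")[:,:,::-1];b=viewer.camera("scene")[:,:,::-1]
crop(np.hstack([a[130:230,240:340],b[160:260,195:295]]),"pics/c5.png",0,0,200,100,4)
E
```

```text
time_s: 10.18
eef_pos: [0.5339, -0.1661, 0.0571]
eef_rot: [0.004, 0.989, -0.144, 0.027]
wrist_force: [-0.6, -0.2, -2.0]
opening: 0.187
t 10.18 pos [ 0.5339 -0.1661  0.0571] yaw -16.53 travel [ 0.433 -0.003  0.018] dr [-0.001 -0.105 -0.008] F [-0.6  -0.22 -2.03] M [ 0.03  0.05 -0.01] open 0.187
```

View pics/c5.png

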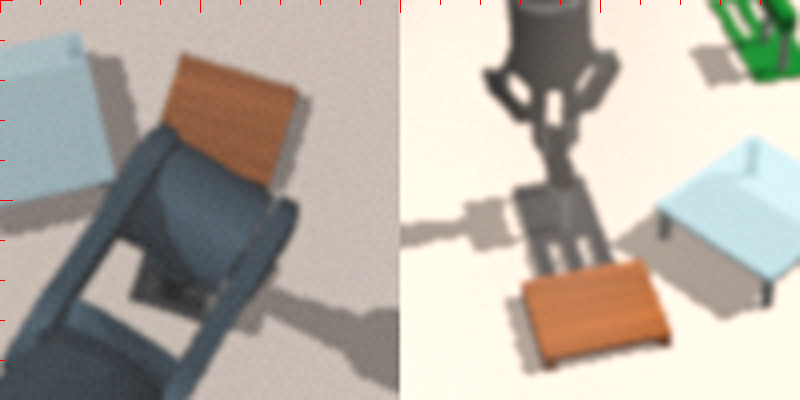

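The nose is about 25 mm under the coaster and the coaster has not moved (corners unchanged). Continue to full depth.

```bash
python3 -m handwheel '[{"travel":[0.04,0,0.001],"dr":[0,0,0]},{"travel":[0.05,0,0.002],"dr":[0,0,0]},{"travel":[0.05,0,0.002],"dr":[0,0,0]},{"travel":[0.05,0,0.002],"dr":[0,0,0]},{"travel":[0.05,0,0.002],"dr":[0,0,0]},{"travel":[0.05,0,0.002],"dr":[0,0,0]},{"travel":[0.04,0,0.002],"dr":[0,0,0]},{"travel":[0.02,0,0.001],"dr":[0,0,0]},{"travel":[0,0,0],"dr":[0,0,0]}]'; python3 -c "from h import *;err(.5963,-.1842,.058,-16.3)"
```

```text
time_s: 11.03
eef_pos: [0.588, -0.1818, 0.0571]
eef_rot: [0.003, 0.989, -0.144, 0.026]
wrist_force: [-0.1, -0.4, -2.2]
opening: 0.187
t 11.03 pos [ 0.588  -0.1818  0.0571] yaw -16.54 travel [ 0.058 -0.    -0.003] dr [-0.002 -0.101 -0.008] F [-0.15 -0.44 -2.16] M [0.02 0.14 0.04] open 0.187
```

```bash
python3 -m handwheel '[{"travel":[0.03,0,0],"dr":[0,0,0]},{"travel":[0.02,0,0],"dr":[0,0,0]},{"travel":[0,0,0],"dr":[0,0,0]},{"travel":[0,0,-0.02],"dr":[0,0,0]},{"travel":[0,0,-0.02],"dr":[0,0,0]},{"travel":[0,0,-0.02],"dr":[0,0.01,0]},{"travel":[0,0,-0.02],"dr":[0,0.01,0]},{"travel":[0,0,-0.03],"dr":[0,0,0]},{"travel":[0,0,-0.03],"dr":[0,0,0]},{"travel":[0,0,-0.03],"dr":[0,0,0]},{"travel":[0,0,0],"dr":[0,0,0]},{"travel":[0,0,0],"dr":[0,0,0]}]'
python3 - <<'E'
from h import *
err(.5963,-.1842,.058,-16.3)
a=viewer.camera("top")[:,:,::-1];b=viewer.camera("scene")[:,:,::-1]
crop(np.hstack([a[130:230,240:340],b[160:260,195:295]]),"pics/c6.png",0,0,200,100,4)
E
```

```text
time_s: 12.03
eef_pos: [0.5946, -0.1839, 0.0881]
eef_rot: [0.005, 0.989, -0.144, 0.033]
wrist_force: [-0.5, -0.1, -0.4]
opening: -0.001
t 12.03 pos [ 0.5946 -0.1839  0.0881] yaw -16.54 travel [-0.002 -0.001  0.201] dr [-0.001 -0.129 -0.008] F [-0.53 -0.07 -0.42] M [-0.02  0.03  0.05] open -0.001
```

View pics/c6.png

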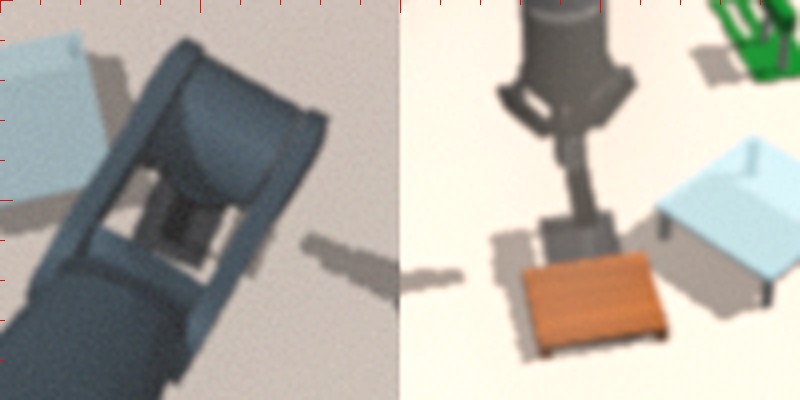

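The opening reads 0, so the handle slipped out of the jaws during the lift; I had gripped it too high. Back straight up, open, and look.

```bash
python3 -m handwheel '[{"travel":[0,0,-0.05],"dr":[0,0,0]},{"travel":[0,0,-0.1],"dr":[0,0,0]},{"travel":[0,0,-0.1],"dr":[0,0,0]},{"travel":[0,0,-0.1],"dr":[0,0,0]},{"travel":[-0.1,0,-0.1],"dr":[0,0,0]},{"travel":[-0.15,0,-0.1],"dr":[0,0,0]},{"travel":[-0.15,0,-0.1],"dr":[0,0,0]},{"travel":[-0.15,0,0],"dr":[0,-0.06,0]},{"travel":[-0.15,0,0],"dr":[0,-0.06,0]},{"travel":[-0.1,0,0],"dr":[0,0,0]},{"travel":[0,0,0],"dr":[0,0,0]}]'
python3 -m handwheel '[{"travel":[0,0,0],"dr":[0,0,0]}]' 1 >/dev/null
python3 - <<'E'
from h import *
err(.5963,-.1842,.058,-16.3)
a=viewer.camera("top")[:,:,::-1];b=viewer.camera("scene")[:,:,::-1]
crop(np.hstack([a[130:230,240:340],b[160:260,195:295]]),"pics/c7.png",0,0,200,100,4)
E
```

```text
time_s: 13.05
eef_pos: [0.468, -0.1462, 0.1854]
eef_rot: [-0.001, 0.99, -0.144, -0.0]
wrist_force: [0.1, 0.1, -0.8]
opening: -0.0
t 13.13 pos [ 0.4681 -0.1463  0.1861] yaw -16.53 travel [ 0.89  -0.     0.855] dr [-0.001 -0.002 -0.008] F [ 0.44 -0.56  0.02] M [-0.01 -0.01  0.03] open 0.13
```

View pics/c7.png

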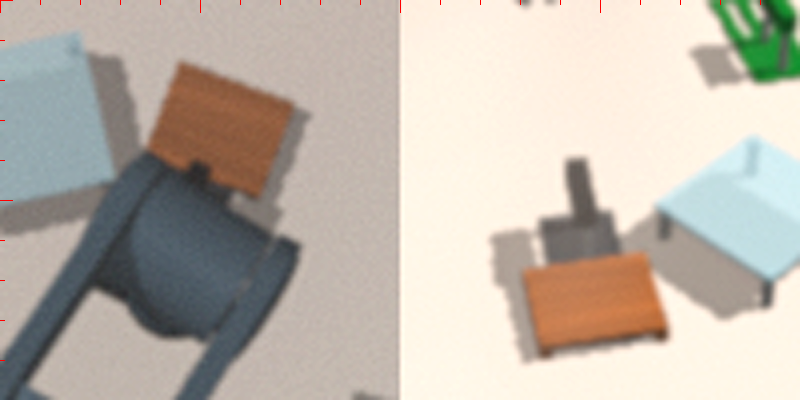

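The spatula still lies under the coaster, and the coaster has shifted a little towards the robot. I'll triangulate both.

Run:
```python
from h import *
T=lambda p:(np.array(p,float)+.5)/4-.5+[240,130]
S=lambda p:(np.array(p,float)-[400,0]+.5)/4-.5+[195,160]
tp=[(181,62),(296,103),(263,197),(148,150)];sp=[(667,332),(543,350),(523,270),(646,253)]
for p,q in zip(tp,sp):
    r=tri(T(p),S(q));print("coaster",r.x.round(4),np.abs(r.fun).max().round(2))
for z in(.02,.023):
  for cam,f,pp in(("top",T,tp),("scene",S,sp)):
    w=px2w(cam,f(pp),z);e=np.roll(w,-1,0)-w;print(z,cam,w.mean(0).round(4),np.degrees(np.arctan2(e[:,1],e[:,0])).round(1),np.linalg.norm(e,axis=1).round(3))
print("spat rear z.003",px2w("scene",S([(540,218),(613,211)]),.003).round(4).tolist())
print("handle near end top z.084 (-123)",px2w("scene",S([(567,160),(587,158)]),.084).round(4).tolist(),"bottom front",px2w("scene",S([(575,224),(600,222)]),.058).round(4).tolist())
print("handle front in top, z.084/.07",px2w("top",T([(200,161)]),.084),px2w("top",T([(200,161)]),.07))
```

```text
coaster [ 0.7324 -0.1643  0.0132] 0.14
coaster [ 0.6942 -0.2742  0.0163] 0.38
coaster [ 0.6002 -0.2429  0.0207] 0.33
coaster [ 0.6431 -0.1323  0.0226] 0.2
0.02 top [ 0.6666 -0.2039] [-108.9  161.5   68.6  -19.1] [0.118 0.098 0.119 0.093]
0.02 scene [ 0.6691 -0.2036] [-110.5  161.4   69.7  -21.6] [0.113 0.103 0.119 0.103]
0.023 top [ 0.666  -0.2037] [-108.9  161.5   68.6  -19.1] [0.118 0.098 0.119 0.093]
0.023 scene [ 0.6716 -0.205 ] [-110.5  161.4   69.7  -21.6] [0.113 0.103 0.118 0.103]
spat rear z.003 [[0.5295, -0.1845], [0.5586, -0.117]]
handle near end top z.084 (-123) [[0.5489, -0.1626], [0.5564, -0.1447]] bottom front [[0.6061, -0.1874], [0.616, -0.166]]
handle front in top, z.084/.07 [[ 0.62100125 -0.17963718]] [[ 0.62374588 -0.18043084]]
```

The spatula lies at yaw ≈ −22°, with its origin about 5 mm behind the coaster's centre, so it is still well placed. I'll regrip lower (TCP z 0.040) and further forward, at x = −68 mm, which is closer to the load.

```bash
python3 -m handwheel '[{"travel":[0.1,0,0],"dr":[0,0,0.1]},{"travel":[0.2,0,0],"dr":[0,0,0.1]},{"travel":[0.2,0,0],"dr":[0,0,0]},{"travel":[0.2,0,0],"dr":[0,0,0]},{"travel":[0.15,0,0.1],"dr":[0,0,0]},{"travel":[0.05,0,0.15],"dr":[0,0,0]},{"travel":[0,0,0.05],"dr":[0,0,0]},{"travel":[0,0,0],"dr":[0,0,0]},{"travel":[0,0,0],"dr":[0,0,0]}]'; python3 -c "from h import *;err(.6015,-.1742,.04,-22)"
```

```text
time_s: 13.98
eef_pos: [0.6055, -0.1992, 0.1367]
eef_rot: [-0.0, 0.98, -0.198, 0.001]
wrist_force: [-0.1, -0.4, -0.4]
opening: 0.997
t 13.98 pos [ 0.6055 -0.1992  0.1367] yaw -22.82 travel [-0.09  -0.142  0.645] dr [-0.002 -0.004 -0.027] F [-0.11 -0.44 -0.42] M [-0.02  0.    0.01] open 0.997
```

```bash
python3 -m handwheel '[{"travel":[-0.05,-0.08,0],"dr":[0,0,-0.025]},{"travel":[-0.04,-0.06,0],"dr":[0,0,0]},{"travel":[0,0,0],"dr":[0,0,0]},{"travel":[0,0,0.05],"dr":[0,0,0]},{"travel":[0,0,0.05],"dr":[0,0,0]},{"travel":[0,0,0],"dr":[0,0,0]}]'
python3 - <<'E'
from h import *
err(.6015,-.1742,.04,-22)
a=viewer.camera("top")[:,:,::-1];b=viewer.camera("scene")[:,:,::-1]
crop(np.hstack([a[130:230,240:340],b[160:260,195:295]]),"pics/c8.png",0,0,200,100,4)
E
```

```text
time_s: 14.48
eef_pos: [0.6005, -0.1709, 0.1256]
eef_rot: [0.0, 0.982, -0.19, 0.004]
wrist_force: [-0.2, -0.5, -0.0]
opening: 0.998
t 14.48 pos [ 0.6005 -0.1709  0.1256] yaw -21.9 travel [0.01  0.019 0.57 ] dr [-0.002 -0.014  0.003] F [-0.23 -0.47 -0.02] M [ 0.04 -0.01  0.01] open 0.998
```

```bash
python3 -m handwheel '[{"travel":[0.01,0.02,0.05],"dr":[0,-0.01,0]},{"travel":[0,0,0.1],"dr":[0,0,0]},{"travel":[0,0,0.1],"dr":[0,0,0]},{"travel":[0,0,0.1],"dr":[0,0,0]},{"travel":[0,0,0.1],"dr":[0,0,0]},{"travel":[0,0,0.05],"dr":[0,0,0]},{"travel":[0,0,0.05],"dr":[0,0,0]},{"travel":[0,0,0],"dr":[0,0,0]},{"travel":[0,0,0],"dr":[0,0,0]}]'; python3 -c "from h import *;err(.6015,-.1742,.04,-22)"
```

```text
time_s: 15.33
eef_pos: [0.6035, -0.18, 0.0398]
eef_rot: [0.001, 0.981, -0.192, 0.003]
wrist_force: [0.4, 0.7, 1.5]
opening: 1.002
t 15.33 pos [ 0.6035 -0.18    0.0398] yaw -22.12 travel [-0.027 -0.031 -0.002] dr [ 0.    -0.011 -0.004] F [0.36 0.7  1.5 ] M [ 0.05 -0.06 -0.01] open 1.002
```

```bash
python3 -m handwheel '[{"travel":[-0.027,-0.031,-0.002],"dr":[0,-0.01,0]},{"travel":[0,0,0],"dr":[0,0,0]},{"travel":[0,0,0],"dr":[0,0,0]}]';python3 -c "from h import *;err(.6015,-.1742,.04,-22)"
python3 -m handwheel '[{"travel":[0,0,0],"dr":[0,0,0]},{"travel":[0,0,0],"dr":[0,0,0]},{"travel":[0,0,0],"dr":[0,0,0]},{"travel":[0,0,0],"dr":[0,0,0]},{"travel":[0,0,0],"dr":[0,0,0]},{"travel":[0,0,0],"dr":[0,0,0]},{"travel":[0,0,0],"dr":[0,0,0]},{"travel":[0,0,0],"dr":[0,0,0]},{"travel":[0,0,0],"dr":[0,0,0]},{"travel":[0,0,0],"dr":[0,0,0]}]' -1;python3 -c "from h import *;err(.6015,-.1742,.04,-22)"
```

```text
time_s: 15.58
eef_pos: [0.6023, -0.1743, 0.0417]
eef_rot: [0.0, 0.981, -0.192, 0.001]
wrist_force: [0.6, -0.3, -0.4]
opening: 1.003
t 15.58 pos [ 0.6023 -0.1743  0.0417] yaw -22.13 travel [-0.006  0.001  0.011] dr [ 0.001 -0.004 -0.004] F [ 0.57 -0.32 -0.39] M [ 0.02 -0.04  0.  ] open 1.003
time_s: 16.42
eef_pos: [0.6041, -0.1752, 0.0447]
eef_rot: [0.001, 0.981, -0.192, 0.003]
wrist_force: [0.3, -0.0, 0.5]
opening: 0.233
t 16.42 pos [ 0.6041 -0.1752  0.0447] yaw -22.1 travel [-0.019  0.001  0.031] dr [ 0.002 -0.014 -0.003] F [ 0.3  -0.03  0.47] M [0.01 0.04 0.03] open 0.233
```

Opening is 0.233, wider than before (0.19), so the grip is deeper. Careful lift with checks.

```bash
python3 -m handwheel '[{"travel":[0,0,-0.015],"dr":[0,0,0]},{"travel":[0,0,-0.015],"dr":[0,0.01,0]},{"travel":[0,0,-0.015],"dr":[0,0.01,0]},{"travel":[0,0,-0.015],"dr":[0,0.01,0]},{"travel":[0,0,-0.02],"dr":[0,0.01,0]},{"travel":[0,0,-0.02],"dr":[0,0.01,0]},{"travel":[0,0,0],"dr":[0,0,0]},{"travel":[0,0,0],"dr":[0,0,0]},{"travel":[0,0,0],"dr":[0,0,0]}]';python3 - <<'E'
from h import *
err(.6015,-.1742,.045,-22)
a=viewer.camera("top")[:,:,::-1];b=viewer.camera("scene")[:,:,::-1]
crop(np.hstack([a[130:230,240:340],b[160:260,195:295]]),"pics/c9.png",0,0,200,100,4)
E
```

```text
time_s: 17.17
eef_pos: [0.6011, -0.1732, 0.0583]
eef_rot: [0.003, 0.981, -0.192, 0.015]
wrist_force: [0.7, 0.3, -3.6]
opening: 0.234
t 17.17 pos [ 0.6011 -0.1732  0.0583] yaw -22.09 travel [0.003 0.005 0.089] dr [ 0.    -0.057 -0.003] F [ 0.69  0.28 -3.58] M [0.04 0.11 0.05] open 0.234
```

View pics/c9.png

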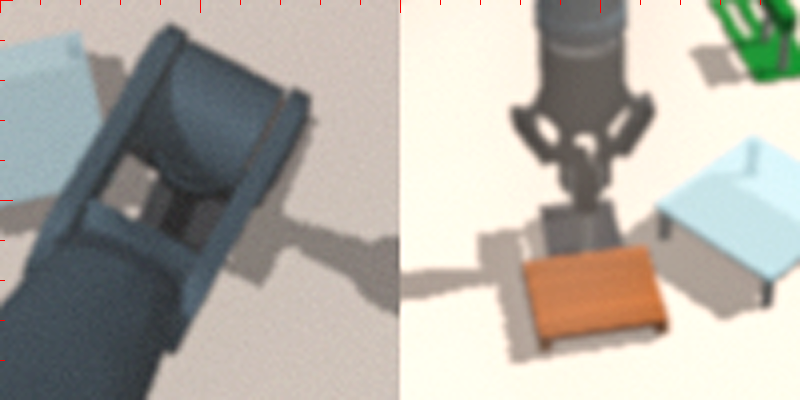

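Seen in the picture: the whole coaster is clear of the desk (gap under the far edge at (600,345)) and lies on the blade. The wrist carries 3.6 N, the full weight. I'll fit the coaster pose relative to the TCP.

Run:
```python
from h import *
from scipy.optimize import least_squares
from scipy.spatial.transform import Rotation as Ro
S=lambda p:(np.array(p,float)-[400,0]+.5)/4-.5+[195,160]
C=np.array([(50,60,20),(50,-60,20),(-50,-60,20),(-50,60,20)])/1000
for n,sp,z0 in(("start",[(671,340),(548,360),(523,283),(642,260)],0),("dropped",[(667,332),(543,350),(523,270),(646,253)],.003),("now",[(665,322),(542,337),(523,263),(646,246)],.009)):
    uv=S(sp)
    f=lambda v:np.r_[(w2px("scene",Ro.from_euler("ZY",v[3:5]).apply(C)+v[:3])-uv).ravel()/.3,(v[2]-z0)/.003]
    r=least_squares(f,[.67,-.2,0.01,-.35,0]);v=r.x;print(n,v[:3].round(4),"yaw,pitch",np.degrees(v[3:]).round(1),"(neg = far end up)",np.abs(r.fun).max().round(1))
d=v[:2]-[.6011,-.1732];a=np.radians(-22.1);print("rel tcp",d@[np.cos(a),np.sin(a)],d@[-np.sin(a),np.cos(a)],"rel yaw",np.degrees(v[3])+22.1)
```

```text
start [ 0.6757 -0.2062 -0.0046] yaw,pitch [-16.8   1.5] (neg = far end up) 3.0
dropped [ 6.679e-01 -2.029e-01 -6.000e-04] yaw,pitch [-19.9   2.1] (neg = far end up) 2.9
now [ 0.6629 -0.2005  0.0048] yaw,pitch [-20.7  -1.1] (neg = far end up) 3.5
rel tcp 0.06749767874633324 -0.0020248501309700594 rel yaw 1.430837668552396
```

```bash
python3 -m handwheel '[{"travel":[0,0,-0.03],"dr":[0,-0.01,0]},{"travel":[0,0,-0.045],"dr":[0,-0.01,0]},{"travel":[0,0,-0.05],"dr":[0,-0.01,0]},{"travel":[0,0,-0.05],"dr":[0,-0.01,0]},{"travel":[0,0,-0.05],"dr":[0,0,0]},{"travel":[0,0,-0.05],"dr":[0,0,0]},{"travel":[0,0,-0.05],"dr":[0,0,0]},{"travel":[0,0,-0.05],"dr":[0,0,0]},{"travel":[0,0,-0.05],"dr":[0,0,0]},{"travel":[0,0,-0.04],"dr":[0,0,0]},{"travel":[0,0,-0.02],"dr":[0,0,0]},{"travel":[0,0,0],"dr":[0,0,0]}]';python3 -c "from h import *;err(.598,-.0269,.13,14)"
```

```text
time_s: 18.27
eef_pos: [0.6013, -0.1734, 0.1408]
eef_rot: [0.001, 0.981, -0.192, 0.005]
wrist_force: [0.6, -0.0, -3.6]
opening: 0.236
t 18.27 pos [ 0.6013 -0.1734  0.1408] yaw -22.1 travel [-0.388 -0.897  0.068] dr [ 0.006 -0.017 -1.203] F [ 0.62 -0.02 -3.58] M [0.   0.03 0.06] open 0.236
```

```bash
python3 -m handwheel '[{"travel":[-0.01,-0.03,0],"dr":[0,0,-0.04]},{"travel":[-0.02,-0.05,0],"dr":[0,0,-0.07]},{"travel":[-0.02,-0.065,0],"dr":[0,0,-0.09]},{"travel":[-0.02,-0.065,0],"dr":[0,0,-0.09]},{"travel":[-0.015,-0.065,0],"dr":[0,0,-0.09]},{"travel":[-0.01,-0.07,0],"dr":[0,0,-0.09]},{"travel":[-0.01,-0.07,0],"dr":[0,0,-0.09]},{"travel":[-0.005,-0.07,0],"dr":[0,0,-0.09]},{"travel":[0,-0.07,0],"dr":[0,0,-0.09]},{"travel":[0,-0.07,0],"dr":[0,0,-0.09]},{"travel":[0.005,-0.07,0],"dr":[0,0,-0.09]},{"travel":[0.01,-0.07,0],"dr":[0,0,-0.09]},{"travel":[0.01,-0.06,0],"dr":[0,0,-0.09]},{"travel":[0.01,-0.05,0],"dr":[0,0,-0.07]},{"travel":[0.01,-0.03,0],"dr":[0,0,-0.04]},{"travel":[0,0,0],"dr":[0,0,0]},{"travel":[0,0,0],"dr":[0,0,0]}]';python3 -c "from h import *;err(.598,-.0269,.12,14)"
```

```text
time_s: 19.68
eef_pos: [0.5945, -0.0214, 0.1304]
eef_rot: [-0.002, 0.989, 0.148, -0.004]
wrist_force: [0.2, -0.5, -3.7]
opening: 0.237
t 19.68 pos [ 0.5945 -0.0214  0.1304] yaw 16.97 travel [0.012 0.042 0.069] dr [-0.009  0.013  0.099] F [ 0.24 -0.5  -3.7 ] M [-0.01  0.08  0.02] open 0.237
```

```bash
python3 -m handwheel '[{"travel":[0.006,0.02,0.02],"dr":[-0.009,0.013,0.05]},{"travel":[0.006,0.02,0.04],"dr":[0,0,0.05]},{"travel":[0,0,0.05],"dr":[0,0,0]},{"travel":[0,0,0.04],"dr":[0,0,0]},{"travel":[0,0,0.02],"dr":[0,0,0]},{"travel":[0,0,0],"dr":[0,0,0]},{"travel":[0,0,0],"dr":[0,0,0]}]'
cat >> h.py <<'E'
def coaster(img,z0,yaw0):
    "rigid fit of the coaster's top board to the brown patch in a scene picture (RGB)"
    from scipy.optimize import least_squares
    from scipy.spatial.transform import Rotation as Ro
    h=cv2.cvtColor(img,cv2.COLOR_RGB2HSV);m=cv2.inRange(h,(3,100,40),(18,255,255))
    m[:, :180]=0;m[:,340:]=0;m[:150]=0;m[270:]=0
    n,l,s,_=cv2.connectedComponentsWithStats(m);k=1+s[1:,4].argmax();m=np.uint8(l==k)
    P=np.argwhere(m)[:,::-1].astype(float);mu=P.mean(0);cov=np.cov(P.T)
    C=np.array([(x,y,.02) for x in np.linspace(-.05,.05,21) for y in np.linspace(-.06,.06,25)])
    def f(v):
        q=w2px("scene",Ro.from_euler("ZY",[v[2],0]).apply(C)+[v[0],v[1],z0]);c=np.cov(q.T)
        return np.r_[q.mean(0)-mu,(c-cov)[[0,0,1],[0,1,1]]/20]
    r=least_squares(f,[.67,-.1,np.radians(yaw0)]);print("coaster",r.x[:2].round(4),"yaw",np.degrees(r.x[2]).round(1),"area",s[k,4],"mu",mu.round(1),"res",np.abs(r.fun).max().round(2))
E
python3 - <<'E'
from h import *
err(.598,-.0269,.096,14)
print("ref start (expect .676,-.207,-16.5):");coaster(cv2.imread("pics/scene0.png")[:,:,::-1],0,-16)
b=viewer.camera("scene");cv2.imwrite("pics/scene10.png",b[:,:,::-1]);coaster(b,ctrl.get_obs()["eef_pos"][2]-.049,14)
E
```

```text
time_s: 20.27
eef_pos: [0.5974, -0.0296, 0.1005]
eef_rot: [0.0, 0.993, 0.116, -0.001]
wrist_force: [-0.1, -0.4, -3.7]
opening: 0.233
t 20.27 pos [ 0.5974 -0.0296  0.1005] yaw 13.35 travel [ 0.008 -0.017  0.03 ] dr [-0.     0.003 -0.022] F [-0.11 -0.38 -3.73] M [-0.02  0.1  -0.04] open 0.233
ref start (expect .676,-.207,-16.5):
coaster [ 0.6803 -0.2102] yaw -3.2 area 662 mu [243.3 237.3] res 0.2
coaster [ 0.6704 -0.0251] yaw 21.0 area 593 mu [283.7 207.8] res 0.06
```

```bash
python3 -m handwheel '[{"travel":[0.005,-0.03,0],"dr":[0,0,-0.02]},{"travel":[0,0,0.01],"dr":[0,0,0]},{"travel":[0,0,0.01],"dr":[0,0,0]},{"travel":[0,0,0.01],"dr":[0,0,0]},{"travel":[0,0,0],"dr":[0,0,0]}]'|head -1; python3 -c "from h import *;err(.598,-.0250,.092,14)"
python3 -m handwheel '[{"travel":[0,0,0.01],"dr":[0,0,0]},{"travel":[0,0,0.01],"dr":[0,0,0]},{"travel":[0,0,0],"dr":[0,0,0]}]'|head -1;  python3 -c "from h import *;err(.598,-.0250,.092,14)"
```

```text
time_s: 20.73
t 20.73 pos [ 0.5979 -0.0245  0.0969] yaw 14.05 travel [-0.     0.004  0.033] dr [ 0.002 -0.001  0.002] F [-0.7   0.08 -3.5 ] M [-0.04  0.08 -0.01] open 0.234
time_s: 20.98
t 20.98 pos [ 0.5986 -0.0246  0.0944] yaw 14.06 travel [-0.005  0.002  0.016] dr [ 0.004 -0.004  0.002] F [ 0.14  0.03 -1.74] M [-0.01 -0.05  0.03] open 0.236
```

The runners touched down at TCP z ≈ 0.0944. Lower about 3.5 mm more so the blade is free between deck and board.

```bash
python3 -m handwheel '[{"travel":[0,0,0.012],"dr":[0,0,0]},{"travel":[0,0,0.012],"dr":[0,0,0]},{"travel":[0,0,0],"dr":[0,0,0]}]'|head -1; python3 -c "from h import *;err(.5980,-.0250,.0905,14)"
python3 - <<'E'
from h import *
a=viewer.camera("top")[:,:,::-1];b=viewer.camera("scene")[:,:,::-1]
crop(np.hstack([a[120:220,200:300],b[155:255,235:335]]),"pics/c11.png",0,0,200,100,4)
E
```

```text
time_s: 21.23
t 21.23 pos [ 0.5992 -0.0247  0.091 ] yaw 14.05 travel [-0.009  0.     0.003] dr [ 0.004 -0.006  0.002] F [-0.43 -0.14 -1.91] M [-0.03  0.02 -0.02] open 0.238
```

```bash
python3 - <<'E'
from h import *
b=viewer.camera("scene");coaster(b,.045,14)
E
python3 -m handwheel '[{"travel":[-0.02,0,0],"dr":[0,0,0]},{"travel":[-0.04,0,0],"dr":[0,0,0]},{"travel":[-0.05,0,0],"dr":[0,0,0]},{"travel":[-0.05,0,0],"dr":[0,0,0]},{"travel":[-0.04,0,0],"dr":[0,0,0]},{"travel":[0,0,0],"dr":[0,0,0]}]'|head -1;python3 - <<'E'
from h import *
err(.5980,-.0250,.0905,14)
b=viewer.camera("scene");coaster(b,.045,14)
E
```

```text
coaster [ 0.669  -0.0174] yaw 20.4 area 593 mu [285.  208.1] res 0.1
time_s: 21.88
t 21.88 pos [ 0.5667 -0.0327  0.0911] yaw 14.07 travel [0.215 0.001 0.005] dr [ 0.005 -0.005  0.002] F [ 0.61 -0.14 -2.9 ] M [ 0.04  0.03 -0.04] open 0.234
coaster [ 0.6694 -0.0171] yaw 21.0 area 586 mu [285.2 208.1] res 0.14
```

The coaster stays put while the blade slides back 32 mm. Keep drawing it out.

```bash
python3 -m handwheel '[{"travel":[-0.04,0,0],"dr":[0,0,0]},{"travel":[-0.06,0,0],"dr":[0,0,0]},{"travel":[-0.06,0,0],"dr":[0,0,0]},{"travel":[-0.06,0,0],"dr":[0,0,0]},{"travel":[-0.06,0,0],"dr":[0,0,0]},{"travel":[-0.06,0,0],"dr":[0,0,0]},{"travel":[-0.06,0,0],"dr":[0,0,0]},{"travel":[-0.06,0,0],"dr":[0,0,0]},{"travel":[-0.06,0,0],"dr":[0,0,0]},{"travel":[-0.06,0,0],"dr":[0,0,0]},{"travel":[-0.05,0,0],"dr":[0,0,0]},{"travel":[0,0,0],"dr":[0,0,0]}]'|head -1;python3 - <<'E'
from h import *
err(.56,-.21,.10,-10)
b=viewer.camera("scene");coaster(b,.045,14)
E
```

```text
time_s: 22.93
t 22.93 pos [ 0.4653 -0.058   0.0911] yaw 14.05 travel [ 0.367  1.137 -0.055] dr [ 0.004 -0.009  0.802] F [ 0.82  0.29 -1.99] M [ 0.   -0.01 -0.  ] open 0.237
coaster [ 0.6704 -0.0167] yaw 23.2 area 575 mu [285.4 208.2] res 0.2
```

```bash
python3 -m handwheel '[{"travel":[-0.04,0.02,-0.05],"dr":[0,0,0]},{"travel":[-0.04,0.06,-0.05],"dr":[0,0,0]},{"travel":[0,0.09,0],"dr":[0,0,0]},{"travel":[0,0.1,0],"dr":[0,0,0]},{"travel":[0,0.1,0],"dr":[0,0,0.08]},{"travel":[0,0.1,0],"dr":[0,0,0.08]},{"travel":[0,0.1,0],"dr":[0,0,0.08]},{"travel":[0,0.1,0],"dr":[0,0,0.08]},{"travel":[0,0.1,0],"dr":[0,0,0.08]},{"travel":[0,0.1,0],"dr":[0,0,0.08]},{"travel":[0,0.1,0],"dr":[0,0,0.08]},{"travel":[0,0.08,0],"dr":[0,0,0.08]},{"travel":[0,0.04,0],"dr":[0,0,0.08]},{"travel":[0,0,0],"dr":[0,0,0]},{"travel":[0,0,0],"dr":[0,0,0]}]'|head -1;python3 -c "from h import *;err(.50,-.22,.05,-10)"
```

```text
time_s: 24.23
t 24.23 pos [ 0.4783 -0.243   0.1207] yaw -8.55 travel [ 0.111 -0.178  0.472] dr [ 0.018 -0.037  0.048] F [ 0.33  0.35 -1.66] M [-0.01  0.04 -0.05] open 0.237
```

```bash
python3 -m handwheel '[{"travel":[0,-0.05,0.04],"dr":[0.018,-0.02,0]},{"travel":[0,-0.05,0.06],"dr":[0,-0.015,0]},{"travel":[0,0,0.07],"dr":[0,0,0]},{"travel":[0,0,0.07],"dr":[0,0,0]},{"travel":[0,0,0.07],"dr":[0,0,0]},{"travel":[0,0,0.05],"dr":[0,0,0]},{"travel":[0,0,0.03],"dr":[0,0,0]},{"travel":[0,0,0.01],"dr":[0,0,0]},{"travel":[0,0,0],"dr":[0,0,0]},{"travel":[0,0,0],"dr":[0,0,0]}]'|head -1;python3 -c "from h import *;err(.478,-.23,.0445,-8.5)"
```

```text
time_s: 25.07
t 25.07 pos [ 0.4794 -0.2225  0.0519] yaw -8.15 travel [-0.002  0.051  0.049] dr [-0.007  0.011  0.012] F [-0.66 -0.08 -1.42] M [-0.04  0.03 -0.01] open 0.233
```

```bash
python3 -m handwheel '[{"travel":[0,0,0.015],"dr":[-0.007,0.011,0]},{"travel":[0,0,0.015],"dr":[0,0,0]},{"travel":[0,0,0.01],"dr":[0,0,0]},{"travel":[0,0,0],"dr":[0,0,0]}]'|head -1;python3 -c "from h import *;err(.479,-.2225,.0445,-8.15)"
python3 -m handwheel '[{"travel":[0,0,0.01],"dr":[0,0,0]},{"travel":[0,0,0],"dr":[0,0,0]}]'|head -1;python3 -c "from h import *;err(.479,-.2225,.0445,-8.15)"
```

```text
time_s: 25.4
t 25.4 pos [ 0.4804 -0.2237  0.047 ] yaw -8.18 travel [-0.01  -0.007  0.016] dr [ 0.004 -0.007 -0.001] F [-0.64 -0.28 -2.29] M [-0.03  0.02  0.07] open 0.238
time_s: 25.57
t 25.57 pos [ 0.4807 -0.224   0.0458] yaw -8.18 travel [-0.013 -0.009  0.009] dr [ 0.005 -0.008 -0.001] F [ 0.19  0.59 -2.2 ] M [ 0.01 -0.01 -0.01] open 0.235
```

```bash
python3 -m handwheel '[{"travel":[0,0,0.01],"dr":[0,0,0]},{"travel":[0,0,0],"dr":[0,0,0]}]'|head -1;python3 -c "from h import *;err(.479,-.2225,.0445,-8.15)"
python3 -m handwheel '[{"travel":[0,0,0.01],"dr":[0,0,0]},{"travel":[0,0,0],"dr":[0,0,0]}]'|head -1;python3 -c "from h import *;err(.479,-.2225,.0445,-8.15)"
```

```text
time_s: 25.73
t 25.73 pos [ 0.4812 -0.2246  0.0449] yaw -8.18 travel [-0.016 -0.012  0.002] dr [ 0.006 -0.01  -0.001] F [ 0.07 -0.53 -2.05] M [-0.04  0.04  0.01] open 0.229
time_s: 25.9
t 25.9 pos [ 0.4813 -0.2255  0.0448] yaw -8.17 travel [-0.018 -0.017  0.002] dr [ 0.009 -0.011 -0.001] F [-0.18  0.64 -1.65] M [ 0.13 -0.03 -0.  ] open 0.239
```

It's resting on the desk (z stalled at 0.0448, the height it had on gripping). Release and retreat upward.

```bash
python3 -m handwheel '[{"travel":[0,0,0],"dr":[0,0,0]},{"travel":[0,0,0],"dr":[0,0,0]},{"travel":[0,0,0],"dr":[0,0,0]},{"travel":[0,0,0],"dr":[0,0,0]},{"travel":[0,0,0],"dr":[0,0,0]},{"travel":[0,0,0],"dr":[0,0,0]},{"travel":[0,0,0],"dr":[0,0,0]},{"travel":[0,0,0],"dr":[0,0,0]},{"travel":[0,0,-0.03],"dr":[0,0,0]},{"travel":[0,0,-0.08],"dr":[0,0,0]},{"travel":[0,0,-0.15],"dr":[0,0,0]},{"travel":[0,0,-0.15],"dr":[0,0,0]},{"travel":[0,0,-0.15],"dr":[0,0,0]},{"travel":[0,0,-0.15],"dr":[0,0,0]},{"travel":[-0.1,0,-0.15],"dr":[0,0,0]},{"travel":[-0.15,0,-0.1],"dr":[0,0,0]},{"travel":[-0.15,0,0],"dr":[0,0,0]},{"travel":[-0.1,0,0],"dr":[0,0,0]},{"travel":[0,0,0],"dr":[0,0,0]},{"travel":[0,0,0],"dr":[0,0,0]}]' 1|head -1
python3 - <<'E'
from h import *
err(.479,-.2225,.0445,-8.15)
a=viewer.camera("top")[:,:,::-1];b=viewer.camera("scene");coaster(b,.045,14);b=b[:,:,::-1]
cv2.imwrite("pics/top12.png",a);cv2.imwrite("pics/scene12.png",b)
A=cv2.resize(a[110:240,200:330],None,fx=3,fy=3,interpolation=cv2.INTER_CUBIC);B=cv2.resize(b[140:270,200:330],None,fx=3,fy=3,interpolation=cv2.INTER_CUBIC)
cv2.imwrite("pics/c12.png",cv2.convertScaleAbs(np.hstack([A,B]),alpha=1.2))
# bystanders and look-alikes: change against the first pictures
for n,im in(("scene",b),("top",a)):
    d=cv2.absdiff(cv2.GaussianBlur(im,(5,5),0),cv2.GaussianBlur(cv2.imread(f"pics/{n}0.png"),(5,5),0)).max(2)
    for w,X in(("mug",(.66,.39,.05)),("stapler",(.63,-.36,.03)),("bin",(.47,-.53,.1))):
        u,v=w2px(n,X)[0].astype(int);k=d[v-18:v+18,u-18:u+18];print(n,w,(u,v),"changed px",(k>25).sum())
E
```

```text
time_s: 27.57
t 27.57 pos [ 0.4057 -0.2146  0.2071] yaw -8.11 travel [ 0.474 -0.029  1.092] dr [ 0.021 -0.03   0.001] F [ 0.13 -0.05 -0.51] M [ 0.    0.02 -0.05] open 1.001
coaster [ 0.6705 -0.0169] yaw 23.6 area 577 mu [285.4 208.3] res 0.21
scene mug (np.int64(359), np.int64(176)) changed px 0
scene stapler (np.int64(200), np.int64(242)) changed px 55
scene bin (np.int64(136), np.int64(218)) changed px 134
top mug (np.int64(140), np.int64(158)) changed px 0
top stapler (np.int64(336), np.int64(171)) changed px 0
top bin (np.int64(386), np.int64(212)) changed px 0
```

View pics/c12.png

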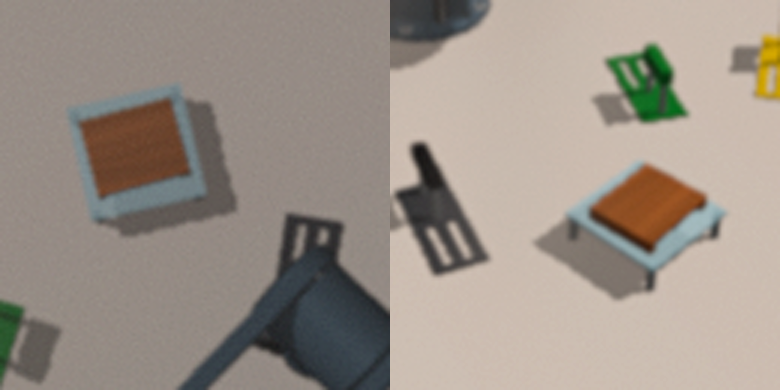

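The coaster stands level and centred on the deck (in the top crop its centre is (136,148), the deck's (137,151)). The spatula lies flat at (440,235) in the scene crop, released. My change windows were off for the stapler and bin, so I'll recheck those by pixel position.

Run:
```python
from h import *
T=lambda p:(np.array(p,float)+.5)/3-.5+[200,110]
c=px2w("top",T([(80,122),(172,98),(191,173),(100,198)]),.065);s=px2w("top",T([(68,108),(180,84),(207,195),(95,218)]),.045)
print("coaster",c.mean(0),"stand",s.mean(0))
for n,wins in(("top",{"stapler":(345,150,380,198),"bin":(380,195,445,255),"mug":(108,143,142,182)}),("scene",{"stapler":(165,230,187,275),"bin":(80,190,140,256),"mug":(353,152,385,190)})):
    a,b=[cv2.cvtColor(cv2.imread(f"pics/{n}{k}.png"),cv2.COLOR_BGR2GRAY).astype(np.float32) for k in(0,12)]
    for w,(x0,y0,x1,y1) in wins.items():
        p,q=[cv2.Laplacian(cv2.GaussianBlur(i[y0:y1,x0:x1],(5,5),0),cv2.CV_32F) for i in(a,b)]
        print(n,w,"shift px",np.round(cv2.phaseCorrelate(p,q),2))
```

```text
coaster [ 0.66327403 -0.01199694] stand [ 0.66343202 -0.01327214]Traceback (most recent call last):
  File "<stdin>", line 9, in <module>
    return _wrapfunc(a, 'round', decimals=decimals, out=out)
    return _wrapit(obj, method, *args, **kwds)
    conv = _array_converter(obj)
ValueError: setting an array element with a sequence. The requested array has an inhomogeneous shape after 1 dimensions. The detected shape was (2,) + inhomogeneous part.
```

The coaster is within 2 mm of the stand's centre.

Run:
```python
from h import *
for n,wins in(("top",{"stapler":(345,150,380,198),"bin":(380,195,445,255),"mug":(108,143,142,182)}),("scene",{"stapler":(165,230,187,275),"bin":(80,190,140,256),"mug":(353,152,385,190)})):
    a,b=[cv2.cvtColor(cv2.imread(f"pics/{n}{k}.png"),cv2.COLOR_BGR2GRAY).astype(np.float32) for k in(0,12)]
    for w,(x0,y0,x1,y1) in wins.items():
        p,q=[cv2.Laplacian(cv2.GaussianBlur(i[y0:y1,x0:x1],(5,5),0),cv2.CV_32F) for i in(a,b)]
        print(n,w,"shift px",np.round(cv2.phaseCorrelate(p,q)[0],2))
print(ctrl.hand_in())
```

```text
top stapler shift px [ 0.   -0.05]
top bin shift px [-0.02 -0.08]
top mug shift px [0.04 0.09]
scene stapler shift px [0.06 0.52]
scene bin shift px [-0.13 -0.05]
scene mug shift px [ 0.03 -0.06]
the job is handed in; nothing more can be done
None
```

The coaster is standing on the middle of the stand, the steel spatula lies flat on the desk and released, and the job was handed in at about 28 s.

- **Slip on the first lift:** my first grip was too high, and the handle slipped out of the jaws as I began to lift. The spatula and coaster dropped a short way and the coaster shifted about 9 mm. I regripped lower and further forward with the blade still under it, and the second lift held the full weight (3.6 N).
- **Placing:** I turned the coaster square to the deck and lowered it until the runners touched. I then freed the blade by 3.5 mm and drew it out; the coaster stayed within about 1.5 mm.
- **Last checks:** from the final picture the coaster is within 2 mm of the stand's centre. The gripper is open and clear of everything.
- **Bystanders:** mug, stapler and bin show image shifts of 0.1 px or less, with one exception. The stapler reads 0.5 px in the scene view but 0.05 px in the top view, which is probably because the arm's shadow moved.
- **Check that disagreed:** the colour-patch fit put the coaster about 7 mm off in x and its yaw about 10° off. It was biased in the same way on the known starting pose, so I trusted the corner measurements instead.

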